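# Change the bayonet filter on a welding-hood blower

## Task

Change the clogged filter on the blower: press the brown spent filter down, twist it anticlockwise to free its lugs, lift it out and stand it in the yellow scrap tray, keeping it upright all the way so no soot falls out. Then line up the lugs of the fresh blue-and-white filter with the slots, push it in against the spring, twist it clockwise to the stop and let it rise into its detent so that it is locked. Leave the other things on the table where they are.

Things in the scene. Friction and masses are not known exactly. Their poses are not given: they have to be found in the camera images.
- fresh_centre (a point): FRESH filter: white drum, blue band, blue grip bar, 83 mm tall, standing on its spigot on the table right of the robot. Point: on its axis half-way up, 41.5 mm above its underside. z up; x along lugs and grip bar. Heights: spigot 60 mm wide 0-25 mm, drum 94 mm wide 25-53 mm, bar 53-83 mm. 0.2 to 0.31 kg; half a turn gives the same filter.
- fresh_grip (a point): on the axis of the fresh filter, in its grip bar 70 mm above the filter's underside (13 mm below the bar's top, 17 mm above the drum). The bar is 68 mm long along the filter's x, 32 mm wide along its y, 30 mm tall, with a white line along its top; grip it across the 32 mm from above.
- fresh_lug (a point): outer face of one of the fresh filter's two lugs: on its +x side, 37 mm from the axis, 13 mm above its underside. The other lug is opposite. A lug is 12 mm wide, 6 mm thick (10 to 16 mm above the underside).
- spent_centre (a point): SPENT filter: same shape, size and weight range as the fresh one, but soot-brown drum and dark grey grip bar; at the start locked in the blower's port (point 20.5 mm above the rim, x along port_locked's x). Point and axes as for the fresh filter: 41.5 mm above its underside.
- spent_grip (a point): on the axis of the spent filter, in its grip bar, 70 mm above its underside (13 mm below the bar's top, 17 mm above the drum); bar as on the fresh filter.
- port (a point): centre of the port in the blower's top, at rim height, 75 mm above the table; z up, x to one of two opposite lug slots. Bore 64 mm, lip 7 mm thick, channel for the lugs under it. Filter centre above the rim: 31.5 mm with lugs standing on the lip, 23-25 with lugs loose in the slots on the spring; below 18.5 the lugs pass under the lip; 16.5 pressed right down; 20.5 locked.
- port_slot (a point): middle of the mouth of one lug slot at rim height, 36 mm from the port's axis; the other is opposite. Slots are 16.5 mm wide at the bore, reach out to 40 mm from the axis; a white painted bar on the frame marks each. From each slot the channel runs clockwise (seen from above) under the lip to a stop.
- port_locked (a point): same point as port, its x along the locked direction: 1.047 rad (60 degrees) clockwise of the slots seen from above; a red dot on the frame marks it. A locked filter's x lies along this x, either way round. Here, just before the stop, the lip's underside has a pocket 2 mm deep with 2 mm play each side of the lug: let go, the spring lifts the filter 2 mm into it.
- seal_plate (a joint): sprung plate in the port that pushes the filter up (m, up positive): 0 with a filter locked, 0.006 (top 15 mm below the rim) with the port empty, -0.004 with a filter pressed right down. Spring 1200 N/m: 7 N on a locked filter, 12 N pressed right down. To unlock: press 3 to 4 mm down, turn 60 degrees anticlockwise, lift.
- blower: the blower, a black belt unit of a powered-air welding hood, about 180 x 265 x 75 mm with its bolted-down cradle, fixed on the left of the table, filter port facing up in a 130 mm square frame. Origin on the table under the port's centre, axes as port's; the battery end is towards +y.
- tray_floor (a point): centre of the inner floor (3 mm above the table) of the yellow sheet-metal scrap tray, 170 mm along its x by 160 along its y, walls 3 mm thick and 36 mm high, fixed, right of the robot. A filter standing in it has its centre 41.5 mm above this floor.
- paint_marker: bystander, leave alone: white and red paint marker, 135 mm, lying in front of the angle plate
- ring_blank: bystander, leave alone: stainless ring, 64 mm across, 26 mm tall, in front of the angle plate
- flap_disc: bystander, leave alone: red-brown flap disc, 114 mm across, lying near the robot
- steel_rule: bystander, leave alone: steel rule, 155 mm, lying near the robot on the right
- stop_angle: black perforated steel angle plate bolted to the table between the blower and the tray, fixed, always at the same place: 100 x 106 mm foot and an upright wall 150 mm tall above the table, on its left side; lift the filters over it. Origin on the table, near the middle of its foot.

How it is judged:
On the way, in this order (a step that is already met when the one before it is completed fails the run):
1. the spent filter is out of the port and stands upright in the scrap tray (x of spent_centre in the frame of tray_floor between -0.042 and 0.042 m and y of spent_centre in the frame of tray_floor between -0.038 and 0.038 m and z of spent_centre in the frame of tray_floor between 0.037 and 0.046 m and angle between spent_centre's own z axis and vertical below 0.1 rad), for 0.2 s.
2. the fresh filter is in the port, turned to the locked direction and risen into the detent (z of fresh_centre in the frame of port between 0.0195 and 0.0225 m and horizontal distance between fresh_centre and port below 0.005 m and angle between the x axis of fresh_centre and the x axis of port_locked, either way round below 0.12 rad and angle between fresh_centre's own z axis and vertical below 0.06 rad), for 0.2 s.
At the end, for the whole second after the job is handed in: Fresh filter locked in the port: within 5 mm of its axis, 0.06 rad of upright, lug line within 0.12 rad of the locked direction, centre 19.5-22.5 mm above the rim (risen into the detent). Spent filter upright (0.1 rad) on the scrap tray's floor, within 42 x 38 mm of its middle. Both released (all of step 1 and all of step 2); the robot touches nothing.
It fails at once if the spent filter is tipped more than about 40 degrees (soot falls out) (angle between spent_centre's own z axis and vertical above 0.7 rad).
It fails at once if one of the other loose things on the table is moved more than 30 mm (distance of any of paint_marker, ring_blank, flap_disc, steel_rule from where it was at the start of the episode above 0.03 m).
It also fails if it takes over 64 s, if anything falls off the work surface, if the arm or the gripper's body presses on something with over 40 N, if the wrist force passes 120 N, or if a joint passes its speed limit or range.

## Robot

A 7-joint arm with a two-finger parallel gripper is mounted at the origin on a cart in front of the work surface, level with it; the furniture and walls round the work are solid. World frame = base frame: x ahead of the robot, y to its left, z up, the work surface at z = 0. Lengths are in m, angles in rad, forces in N, time in s.
With the tool pointing down it reaches from about 0.4 to 0.85 m from the base axis. Payload 4.5 kg.
Tool frame: the origin (TCP) lies midway between the tips of the shut fingers; the grasp point (between the pads) lies 19 mm behind it; z points along the fingers, y is the line along which they close (so a half turn about z gives the same grasp; the last joint's range is limited). The gripper opens to 88 mm and grips with 3 to 60 N. Pads are 18 mm wide; open, the fingers measure 123 mm over their backs; the gripper's body (75 mm by 187 mm) begins 45 mm behind the grasp point.
Start: joints at [1.146, 0.689, -0.195, 1.565, 0.157, 0.902, -0.215], TCP at [0.277, -0.56, 0.239] pointing down, gripper open.
Joint ranges: [-3.01, 3.01], [-0.46, 2.08], [-1.47, 1.51], [0.13, 2.56], [-1, 4.14], [0.04, 2.09], [-2.66, 2.66]. Speed limits (rad/s): [2.57, 2.57, 3.14, 3.14, 3.14, 3.14, 3.14].

## Interface

Orientations are given as a unit quaternion [x, y, z, w].
In Python, from plant import r gives the robot as it stands.
- The arm moves only by the tool carry_out, never from a script. Its argument "plan" is a list of rows, each an object with "rot": the turn, a rotation vector about the tool's x, y, z in rad, a list of three; "xyz": the shift along the tool's x, y, z in m, a list of three; "grip": the closure in counts, from 0 (fully open) to 255 (shut). In form: [{"rot": [wx, wy, wz], "xyz": [dx, dy, dz], "grip": grip}, ...]. A call has 1 to 8 rows; each row is the pose to reach, as a shift and turn from the pose commanded when the call began, along the tool's axes at that moment; what a row does not reach only later rows make up. A row lasts 1/12 s, in which the tool goes at most 41.7 mm and 7.16 degrees, less where a joint would pass 70% of its speed; a pose out of reach is approached as far as the arm can. A call with a gripper value outside its range is refused whole. The fingers move at their own pace and stop on an object; "squeeze" is the grip in N (left out, the last holds). Time passes only in rows, so rows that repeat a pose let the fingers close. It gives the time, the measured TCP pose, the force, the opening and the grip force at its end, in the units of the state.
- r.get_state(): the state, without advancing time (a new reading comes with each control period).
- r.snapshot(name): name is "side" or "top" or "wrist"; returns the picture (384x512x3 uint8, red, green, blue); there is no depth.
- r.camera_params(name): a dict with "fx", "fy", "cx", "cy" (pixels), "distortion" ([k1, k2, p1, p2, k3] as OpenCV has them; the pictures are not rectified), "position" and "attitude" of the camera in the world; the wrist camera has in their place "hand_eye" (4x4, takes a point from camera to tool coordinates, whose origin is the TCP and whose axes are the flange's). Camera axes: x right, y down, z forward; pixel columns grow to the right and rows downward; lengths in m; the calibration is good to about 2 mm. A picture is of the moment at which its call begins: read the wrist's pose just before it. camera_params takes no time and is no camera call.
- r.finish_job(): hands the job in; it is judged then, once.
The state is a dict: "clock": time; "q": joint angles; "qd": joint speeds; "joint_torque": joint torques, N m; "tool_pos": TCP position; "eef_rot": TCP orientation; "contact_force": force on the tool from outside, world axes, zero at the start; "moment": the same for the moment, N m; "opening": opening from 0.0 (shut) to 1.0 (fully open); "finger_force": force on a finger pad.
Only numpy, scipy, OpenCV 4.12 (cv2) and the standard library are available. Lean on these libraries where they do the work, as an engineer would, in place of code of your own. Each camera call takes 0.05 s, during which the arm holds its last target. There are 200 camera calls.

## Working session

There is one attempt and no reset: what is moved stays moved. The work goes in short steps, Python scripts to look and compute and a tool call to move; the robot and the scene stay as the last step left them, time stands still between calls to the robot, and variables do not carry over. Pictures are saved under pics/ and viewed, at most 10 in all, crops included, and the job is handed in when it is done.

Besides the shell and the picture viewer there is one more tool, called after "Call:" as name([rows], argument=value, ...), one row to a line, values as JSON. carry_out: Moves the arm, as the interface text tells. Its arguments: {"type":"object","properties":{"plan":{"type":"array"},"squeeze":{"type":"number"}},"required":["plan"]}

```bash
ls; mkdir -p pics; python3 - <<'E'
from plant import r
import cv2,numpy as np
s=r.get_state();print({k:np.round(v,4).tolist() for k,v in s.items()})
for n in("top","side"):
    im=r.snapshot(n);cv2.imwrite(f"pics/{n}0.png",im[:,:,::-1]);p=r.camera_params(n);print(n,p)
print(r.camera_params("wrist"))
a=cv2.imread("pics/top0.png");b=cv2.imread("pics/side0.png")
cv2.imwrite("pics/top0b.png",cv2.resize(a,(800,600),interpolation=cv2.INTER_CUBIC))
E
```

```text
pics
{'clock': 0.0, 'q': [1.1458, 0.69, -0.1945, 1.5664, 0.1573, 0.9025, -0.2151], 'qd': [0.0003, -0.0006, 0.0005, -0.0014, 0.0008, 0.0007, -0.0005], 'joint_torque': [0.0003, -52.7564, -1.2669, -15.3428, -0.0527, 0.0068, 0.0002], 'tool_pos': [0.2765, -0.5598, 0.2379], 'eef_rot': [0.9738, 0.2274, -0.0003, -0.0009], 'contact_force': [0.0738, 0.0988, 0.4833], 'moment': [-0.0609, 0.017, -0.043], 'finger_force': 0.0, 'opening': 0.9988}
top {'fx': 499.0909493496753, 'fy': 499.0909493496753, 'cx': 262.0108509061795, 'cy': 186.06204412270318, 'distortion': array([-0.07573524,  0.        ,  0.        ,  0.        ,  0.        ]), 'position': array([ 0.25079482, -0.05373108,  1.55585115]), 'attitude': array([-0.69650505,  0.71351942, -0.05341901,  0.05401077])}
side {'fx': 411.7764001796995, 'fy': 411.7764001796995, 'cx': 245.66428332430692, 'cy': 190.89725657947898, 'distortion': array([-0.03571459,  0.        ,  0.        ,  0.        ,  0.        ]), 'position': array([0.00323662, 0.62666931, 0.84773383]), 'attitude': array([-0.27556356,  0.87058982, -0.39069298,  0.11617696])}
{'fx': 300.76679440747256, 'fy': 300.76679440747256, 'cx': 257.17228981212537, 'cy': 191.72152614160234, 'distortion': array([0.00605755, 0.        , 0.        , 0.        , 0.        ]), 'hand_eye': array([[ 1.12588475e-03, -9.58893057e-01, -2.83765462e-01,
         7.35906919e-02],
       [ 9.99998780e-01,  7.72310286e-04,  1.35788340e-03,
         8.38944529e-04],
       [-1.08290998e-03, -2.83766644e-01,  9.58892757e-01,
        -1.46415070e-01],
       [ 0.00000000e+00,  0.00000000e+00,  0.00000000e+00,
         1.00000000e+00]])}
```

View pics/top0b.png

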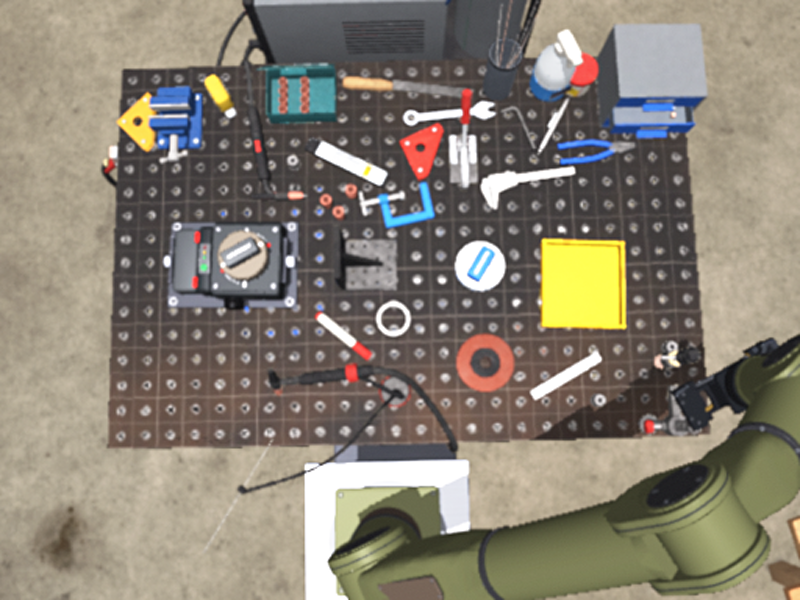

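View pics/side0.png

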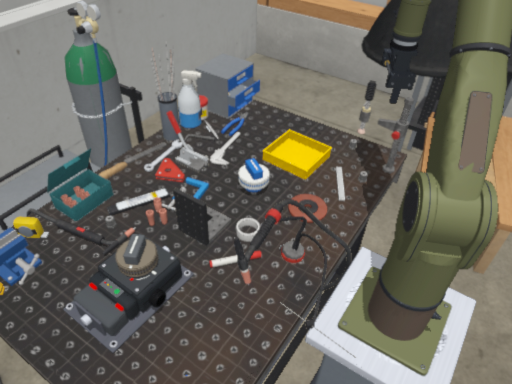

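The top view (800x600) shows the spent filter at (241,255) in the blower, the fresh filter at (480,265), the tray at (583,283) and the angle plate at (365,262). The side view agrees. Next I'll measure these with code.

```bash
cat > h.py <<'E'
from plant import r
import cv2,numpy as np
from scipy.spatial.transform import Rotation as R
def cam(n,s=None):
    p=r.camera_params(n);K=np.array([[p['fx'],0,p['cx']],[0,p['fy'],p['cy']],[0,0,1]])
    if n=='wrist':
        s=s or r.get_state();T=np.eye(4);T[:3,:3]=R.from_quat(s['eef_rot']).as_matrix();T[:3,3]=s['tool_pos']
        T=T@p['hand_eye'];M,c=T[:3,:3],T[:3,3]
    else: M,c=R.from_quat(p['attitude']).as_matrix(),p['position']
    return K,p['distortion'],M,c
def pix2w(C,uv,z):
    K,d,M,c=C
    n=cv2.undistortPoints(np.array(uv,float).reshape(-1,1,2),K,d).reshape(-1,2)
    D=np.c_[n,np.ones(len(n))]@M.T
    return c+D*((z-c[2])/D[:,2])[:,None]
def w2pix(C,X):
    K,d,M,c=C
    return cv2.projectPoints((np.array(X,float).reshape(-1,3)-c)@M,np.zeros(3),np.zeros(3),K,d)[0].reshape(-1,2)
def blob(mask,k=0):
    n,l,st,ce=cv2.connectedComponentsWithStats(mask.astype(np.uint8))
    i=1+np.argsort(-st[1:,4])[k]
    return l==i,ce[i],st[i,4]
E
python3 - <<'E'
from h import *
a=cv2.imread("pics/top0.png");hsv=cv2.cvtColor(a,cv2.COLOR_BGR2HSV).astype(int);C=cam('top')
def roi(m,x0,y0,x1,y1):
    o=np.zeros_like(m);o[y0:y1,x0:x1]=m[y0:y1,x0:x1];return o
H,S,V=hsv[...,0],hsv[...,1],hsv[...,2]
def rep(name,m,z):
    m,c,ar=blob(m);cn=max(cv2.findContours(m.astype(np.uint8),0,1)[0],key=len).reshape(-1,2)
    w=pix2w(C,cn,z)[:,:2]
    q=cv2.minAreaRect(w.astype(np.float32));print(name,ar,'cen',np.round(pix2w(C,[c],z)[0],4),'rect',np.round(q[0],4),np.round(q[1],4),q[2], 'circ',cv2.minEnclosingCircle(w.astype(np.float32)))
    ys,xs=np.where(m);W=pix2w(C,np.c_[xs,ys],z)[:,:2];e,v=np.linalg.eigh(np.cov(W.T));print('  axis deg',np.degrees(np.arctan2(v[1,1],v[0,1])))
rep('tray',roi((H>22)&(H<34)&(S>150)&(V>90),335,145,410,220),.036)
rep('freshbar',roi((H>90)&(H<115)&(S>90),285,145,330,195),.083)
rep('freshdrum',roi((S<60)&(V>150)|((H>90)&(H<115)&(S>90)),285,145,330,195),.053)
crop=a[135:200,100:195];cv2.imwrite("pics/sp.png",cv2.resize(crop,None,fx=8,fy=8,interpolation=cv2.INTER_CUBIC))
E
```

```text
tray 2878 cen [ 0.4906 -0.3974  0.036 ] rect [ 0.4907 -0.4006] [0.1647 0.1757] 87.11421203613281 circ ((0.4906589984893799, -0.3990461528301239), 0.11877786368131638)
  axis deg 176.7129621538392
freshbar 131 cen [ 0.526  -0.1926  0.083 ] rect [ 0.5266 -0.1931] [0.0272 0.0649] 58.73569107055664 circ ((0.5266484022140503, -0.19309385120868683), 0.03315778076648712)
  axis deg 148.21895228341657
freshdrum 811 cen [ 0.5283 -0.1935  0.053 ] rect [ 0.5278 -0.1943] [0.0982 0.0998] 88.1092300415039 circ ((0.5284374356269836, -0.19348086416721344), 0.05087052285671234)
  axis deg 159.7314462926198
```

View pics/sp.png

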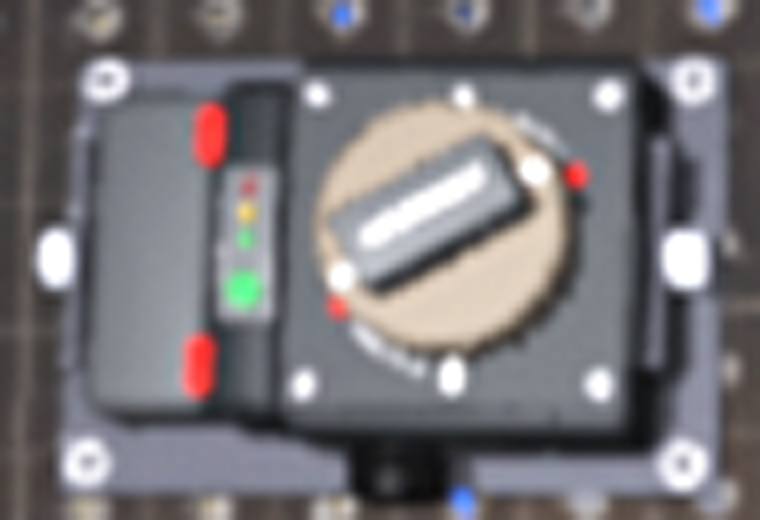

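The crop shows the slot bars at (463,97) and (452,375), the red dots at (577,175) and (337,307), and the line on the bar from (372,235) to (480,178). I'll turn these into world positions and hover moves.

```bash
cat >> h.py <<'E'
def yaw(s=None):
    s=s or r.get_state();x=R.from_quat(s['eef_rot']).as_matrix()[:,0];return np.degrees(np.arctan2(x[1],x[0]))
def goto(p,yawdeg=None,tilt=True):
    "shift and turn in tool axes from the measured pose to TCP position p, pointing down, tool x at yawdeg"
    s=r.get_state();M=R.from_quat(s['eef_rot']);y=yaw(s) if yawdeg is None else yawdeg
    T=R.from_euler('z',y,degrees=True)*R.from_euler('x',180,degrees=True)
    print('xyz',np.round(M.inv().apply(np.array(p)-s['tool_pos']),4).tolist(),'rot',np.round((M.inv()*T).as_rotvec(),4).tolist(),'| yaw',round(yaw(s),2),'pos',np.round(s['tool_pos'],4).tolist())
E
python3 - <<'E'
from h import *
C=cam('top');f=lambda l,z:pix2w(C,(np.array(l)+.5)/8-.5+[100,135],z)[:,:2]
ang=lambda a,b:np.degrees(np.arctan2(*(b-a)[::-1]))
sl=f([[463,97],[452,375]],.075);rd=f([[577,175],[337,307]],.075);sc=f([[317,95],[608,95],[303,385],[599,385]],.075);bar=f([[372,235],[480,178]],.137)
for n,v in(('slots',sl),('red',rd),('screws',sc),('bar',bar)):print(n,v.mean(0).round(4),[ang(v[0],v[1]).round(1)],np.linalg.norm(v[0]-v[1]).round(4))
print('screw angles',ang(sc[0],sc[1]),ang(sc[2],sc[3]),ang(sc[2],sc[0]),ang(sc[3],sc[1]))
goto([.50,-.15,.27],-30)
goto([.53,.25,.27],-30)
E
```

```text
slots [0.5533 0.2625] [np.float64(178.3)] 0.1075
red [0.5512 0.2626] [np.float64(118.1)] 0.1034
screws [0.5518 0.2629] [np.float64(-91.6)] 0.1119
bar [0.5516 0.2609] [np.float64(-62.9)] 0.0442
screw angles -91.5568181118183 -91.40825351438055 -1.8577803513487485 -1.5431525075466228
xyz [0.3819, -0.2686, -0.0316] rot [-0.0014, 0.0009, 0.9825] | yaw 26.29 pos [0.2765, -0.5599, 0.238]
xyz [0.586, -0.6139, -0.0311] rot [-0.0014, 0.0009, 0.9825] | yaw 26.29 pos [0.2765, -0.5599, 0.238]
```

Call:
carry_out([
  {"xyz": [0.25, -0.177, -0.03], "rot": [0, 0, -0.8], "grip": 0},
  {"xyz": [0.25, -0.177, -0.03], "rot": [0, 0, -0.8], "grip": 0},
  {"xyz": [0.25, -0.177, -0.03], "rot": [0, 0, -0.8], "grip": 0},
  {"xyz": [0.25, -0.177, -0.03], "rot": [0, 0, -0.8], "grip": 0},
  {"xyz": [0.25, -0.177, -0.03], "rot": [0, 0, -0.8], "grip": 0},
  {"xyz": [0.25, -0.177, -0.03], "rot": [0, 0, -0.8], "grip": 0},
  {"xyz": [0.25, -0.177, -0.03], "rot": [0, 0, -0.8], "grip": 0},
  {"xyz": [0.25, -0.177, -0.03], "rot": [0, 0, -0.8], "grip": 0},
])

```text
clock: 0.77
tool_pos: [0.4258, -0.2846, 0.2694]
eef_rot: [0.805, 0.593, 0.002, -0.0]
contact_force: [0.7, -0.0, 0.2]
opening: 1.001
finger_force: 0.0
```

Call:
carry_out([
  {"xyz": [0.3, 0.02, 0], "rot": [0, 0, -0.8], "grip": 0},
  {"xyz": [0.3, 0.02, 0], "rot": [0, 0, -0.8], "grip": 0},
  {"xyz": [0.3, 0.02, 0], "rot": [0, 0, -0.8], "grip": 0},
  {"xyz": [0.3, 0.02, 0], "rot": [0, 0, -0.8], "grip": 0},
  {"xyz": [0.3, 0.02, 0], "rot": [0, 0, -0.8], "grip": 0},
  {"xyz": [0.3, 0.02, 0], "rot": [0, 0, -0.8], "grip": 0},
  {"xyz": [0.3, 0.02, 0], "rot": [0, 0, -0.8], "grip": 0},
  {"xyz": [0.3, 0.02, 0], "rot": [0, 0, -0.8], "grip": 0},
])

```text
clock: 1.43
tool_pos: [0.5356, -0.0029, 0.2692]
eef_rot: [0.51, 0.86, 0.004, -0.0]
contact_force: [1.0, 0.1, -0.1]
opening: 1.0
finger_force: 0.0
```

```bash
python3 - <<'E'
from h import *
s=r.get_state();print(s['clock'],s['q'].round(2) if hasattr(s['q'],'round') else s['q'])
goto([.552,.262,.27],118.4)
E
```

```text
1.4333 [ 0.32  0.59 -0.64  1.79  0.43  0.91 -0.02]
xyz [0.2246, 0.1413, 0.0011] rot [0.0058, -0.0045, 0.0038] | yaw 118.62 pos [0.5356, -0.0029, 0.2692]
```

Call:
carry_out([
  {"xyz": [0.2246, 0.1413, 0.0], "rot": [0.006, -0.004, 0.003], "grip": 60},
  {"xyz": [0.2246, 0.1413, 0.0], "rot": [0.006, -0.004, 0.003], "grip": 60},
  {"xyz": [0.2246, 0.1413, 0.0], "rot": [0.006, -0.004, 0.003], "grip": 60},
  {"xyz": [0.2246, 0.1413, 0.0], "rot": [0.006, -0.004, 0.003], "grip": 60},
  {"xyz": [0.2246, 0.1413, 0.0], "rot": [0.006, -0.004, 0.003], "grip": 60},
  {"xyz": [0.2246, 0.1413, 0.0], "rot": [0.006, -0.004, 0.003], "grip": 60},
  {"xyz": [0.2246, 0.1413, 0.0], "rot": [0.006, -0.004, 0.003], "grip": 60},
  {"xyz": [0.2246, 0.1413, 0.0], "rot": [0.006, -0.004, 0.003], "grip": 60},
])

```text
clock: 2.1
tool_pos: [0.5516, 0.2593, 0.2686]
eef_rot: [0.513, 0.858, -0.002, -0.001]
contact_force: [-0.3, 0.0, 0.6]
opening: 0.768
finger_force: 0.0
```

```bash
python3 - <<'E'
from h import *
s=r.get_state();im=r.snapshot('wrist')[:,:,::-1].copy();cv2.imwrite('pics/w1.png',im)
print(s['clock'],s['tool_pos'],yaw(s),s['q'],s['opening'],np.abs(s['qd']).max());np.save('w1.npy',[s['tool_pos'].tolist()+list(s['eef_rot'])])
C=cam('wrist',s)
print(w2pix(C,[[.552,.262,.075],[.552,.262,.137],s['tool_pos']]))
cv2.imwrite('pics/w1b.png',cv2.resize(im,(800,600),interpolation=cv2.INTER_CUBIC))
E
```

```text
2.1 [0.55155429 0.25930289 0.26855888] 118.21397935577905 [-0.18588521  0.6873196  -0.59956831  1.56154852  0.42892981  1.0321052
 -0.41170517] 0.7680243151049302 0.07414715165418875
[[258.98943674 166.00821192]
 [259.09038249 179.23098473]
 [256.4230597  243.43580217]]
```

View pics/w1b.png

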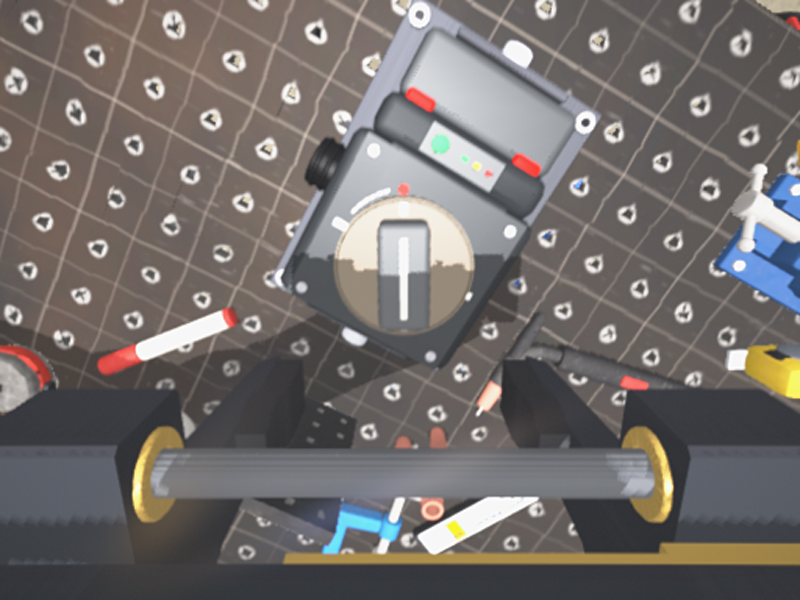

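The wrist view is centred on the filter. The line on the bar runs (404,237) to (403,320), and the frame screws are at (373,150), (510,231), (301,287) and (430,356). The red dot is at (404,188).

```bash
python3 - <<'E'
from h import *
w=np.load('w1.npy')[0];C=cam('wrist',dict(tool_pos=w[:3],eef_rot=w[3:]))
f=lambda l,z:pix2w(C,(np.array(l)+.5)/1.5625-.5,z)[:,:2]
ang=lambda a,b:np.degrees(np.arctan2(*(b-a)[::-1]))
b=f([[403,320],[404,237]],.137);s=f([[373,150],[510,231],[301,287],[430,356]],.075);rd=f([[404,188.5]],.075)
print(b.mean(0),ang(*b),s.mean(0),ang(s[0],s[2]),ang(s[1],s[3]),ang(s[1],s[0]),ang(s[3],s[2]),ang(s.mean(0),rd[0]))
for c in (s.mean(0),np.array([.552,.262])): print(c,ang(c,rd[0]))
goto([.552,.262,.113],118.4)
E
```

```text
[0.55090539 0.26194557] 117.6557499465328 [0.55097332 0.26156655] -91.38758924684278 -91.56990815426502 178.64450547462323 178.5357753080041 117.8844403281939
[0.55097332 0.26156655] 117.8844403281939
[0.552 0.262] 119.13093615713106
xyz [0.0065, 0.0039, 0.1552] rot [-0.0066, 0.003, -0.0069] | yaw 118.01 pos [0.5522, 0.2553, 0.2682]
```

Call:
carry_out([
  {"xyz": [0.0063, 0.0024, 0.04], "rot": [-0.006, 0.003, 0], "grip": 60},
  {"xyz": [0.0063, 0.0024, 0.075], "rot": [-0.006, 0.003, 0], "grip": 60},
  {"xyz": [0.0063, 0.0024, 0.105], "rot": [-0.006, 0.003, 0], "grip": 60},
  {"xyz": [0.0063, 0.0024, 0.125], "rot": [-0.006, 0.003, 0], "grip": 60},
  {"xyz": [0.0063, 0.0024, 0.14], "rot": [-0.006, 0.003, 0], "grip": 60},
  {"xyz": [0.0063, 0.0024, 0.148], "rot": [-0.006, 0.003, 0], "grip": 60},
  {"xyz": [0.0063, 0.0024, 0.15], "rot": [-0.006, 0.003, 0], "grip": 60},
  {"xyz": [0.0063, 0.0024, 0.15], "rot": [-0.006, 0.003, 0], "grip": 60},
])

```text
clock: 2.82
tool_pos: [0.5522, 0.2574, 0.1186]
eef_rot: [0.517, 0.856, -0.001, 0.001]
contact_force: [0.6, -0.7, 0.5]
opening: 0.766
finger_force: 0.0
```

```bash
python3 - <<'E'
from h import *
goto([.5513,.262,.111],118)
E
```

```text
xyz [0.0045, 0.0014, 0.0076] rot [-0.0007, 0.0019, -0.0053] | yaw 117.7 pos [0.5522, 0.2574, 0.1186]
```

Call:
carry_out([
  {"xyz": [0.0045, 0.0014, 0.004], "rot": [0, 0.002, -0.005], "grip": 60},
  {"xyz": [0.0045, 0.0014, 0.007], "rot": [0, 0.002, -0.005], "grip": 60},
  {"xyz": [0.0045, 0.0014, 0.007], "rot": [0, 0.002, -0.005], "grip": 60},
  {"xyz": [0.0045, 0.0014, 0.007], "rot": [0, 0.002, -0.005], "grip": 60},
])

```text
clock: 3.15
tool_pos: [0.5511, 0.2636, 0.112]
eef_rot: [0.514, 0.858, 0.0, -0.0]
contact_force: [-0.1, -0.6, 0.4]
opening: 0.759
finger_force: 0.0
```

```bash
python3 - <<'E'
from h import *
goto([.5513,.262,.111],118)
E
```

```text
xyz [-0.0015, -0.0006, 0.001] rot [0.0005, -0.0009, 0.0016] | yaw 118.09 pos [0.5511, 0.2636, 0.112]
```

Call:
carry_out([
  {"xyz": [-0.001, 0, 0.0005], "rot": [0, 0, 0], "grip": 255},
  {"xyz": [-0.001, 0, 0.0005], "rot": [0, 0, 0], "grip": 255},
  {"xyz": [-0.001, 0, 0.0005], "rot": [0, 0, 0], "grip": 255},
  {"xyz": [-0.001, 0, 0.0005], "rot": [0, 0, 0], "grip": 255},
  {"xyz": [-0.001, 0, 0.0005], "rot": [0, 0, 0], "grip": 255},
  {"xyz": [-0.001, 0, 0.0005], "rot": [0, 0, 0], "grip": 255},
  {"xyz": [-0.001, 0, 0.0005], "rot": [0, 0, 0], "grip": 255},
  {"xyz": [-0.001, 0, 0.0005], "rot": [0, 0, 0], "grip": 255},
], squeeze=45)

```text
clock: 3.82
tool_pos: [0.5512, 0.2624, 0.1112]
eef_rot: [0.514, 0.858, -0.0, -0.0]
contact_force: [-1.6, -0.8, 2.4]
opening: 0.359
finger_force: 45.0
```

```bash
python3 - <<'E'
from h import *
s=r.get_state();print(s['opening'],s['finger_force'],s['contact_force'],s['moment'])
goto([.5513,.262,.111],118)
E
```

```text
0.35933398167664593 44.953888580203056 [-1.57657516 -0.8349789   2.37529101] [-0.12731257  0.0917286  -0.0151524 ]
xyz [-0.0004, -0.0001, 0.0002] rot [-0.0006, -0.0008, 0.0014] | yaw 118.08 pos [0.5512, 0.2624, 0.1112]
```

Call:
carry_out([
  {"xyz": [0, 0, 0.002], "rot": [0, 0, 0], "grip": 255},
  {"xyz": [0, 0, 0.004], "rot": [0, 0, 0], "grip": 255},
  {"xyz": [0, 0, 0.004], "rot": [0, 0, 0], "grip": 255},
  {"xyz": [0, 0, 0.004], "rot": [0, 0, 0], "grip": 255},
])

```text
clock: 4.15
tool_pos: [0.5512, 0.2624, 0.1079]
eef_rot: [0.514, 0.858, -0.0, -0.0]
contact_force: [-2.7, -2.7, 7.6]
opening: 0.355
finger_force: 45.0
```

Call:
carry_out([
  {"xyz": [0, 0, 0.0006], "rot": [0, 0, -0.03], "grip": 255},
  {"xyz": [0, 0, 0.0006], "rot": [0, 0, -0.1], "grip": 255},
  {"xyz": [0, 0, 0.0006], "rot": [0, 0, -0.18], "grip": 255},
  {"xyz": [0, 0, 0.0006], "rot": [0, 0, -0.27], "grip": 255},
  {"xyz": [0, 0, 0.0006], "rot": [0, 0, -0.36], "grip": 255},
  {"xyz": [0, 0, 0.0006], "rot": [0, 0, -0.44], "grip": 255},
  {"xyz": [0, 0, 0.0006], "rot": [0, 0, -0.5], "grip": 255},
  {"xyz": [0, 0, 0.0006], "rot": [0, 0, -0.52], "grip": 255},
])

```text
clock: 4.82
tool_pos: [0.5528, 0.2632, 0.1079]
eef_rot: [0.276, 0.961, 0.002, 0.001]
contact_force: [-0.0, -1.0, 8.8]
opening: 0.356
finger_force: 45.0
```

```bash
python3 - <<'E'
from h import *
s=r.get_state();print(s['q'],s['contact_force'],s['moment'])
goto([.5513,.262,.1075],178.4)
E
```

```text
[-0.18213316  0.90927949 -0.62074252  1.69954812  0.71818553  0.77005493
 -0.14269339] [-0.03387374 -0.97046124  8.84997431] [-0.15479599 -0.03641688 -0.10507105]
xyz [0.0006, -0.0019, 0.0004] rot [0.0034, 0.0015, -0.5311] | yaw 147.97 pos [0.5528, 0.2632, 0.1079]
```

Call:
carry_out([
  {"xyz": [0, 0, 0.0003], "rot": [0, 0, -0.06], "grip": 255},
  {"xyz": [0, 0, 0.0003], "rot": [0, 0, -0.14], "grip": 255},
  {"xyz": [0, 0, 0.0003], "rot": [0, 0, -0.23], "grip": 255},
  {"xyz": [0, 0, 0.0003], "rot": [0, 0, -0.32], "grip": 255},
  {"xyz": [0, 0, 0.0003], "rot": [0, 0, -0.41], "grip": 255},
  {"xyz": [0, 0, 0.0003], "rot": [0, 0, -0.49], "grip": 255},
  {"xyz": [0, 0, 0.0003], "rot": [0, 0, -0.53], "grip": 255},
  {"xyz": [0, 0, 0.0003], "rot": [0, 0, -0.53], "grip": 255},
])

```text
clock: 5.48
tool_pos: [0.5529, 0.2642, 0.1078]
eef_rot: [0.015, 1.0, 0.002, 0.001]
contact_force: [-0.3, 0.6, 9.0]
opening: 0.365
finger_force: 45.0
```

```bash
python3 - <<'E'
from h import *
s=r.get_state();print(s['q'],s['contact_force'],s['moment'])
goto([.5513,.262,.1075],178.4)
E
```

```text
[-0.11988207  0.94552734 -0.75093126  1.69568155  0.83048808  0.84347335
  0.29542779] [-0.25992003  0.55849133  8.992958  ] [ 0.14233956 -0.02427841  0.02423992]
xyz [0.0015, -0.0022, 0.0003] rot [0.0046, 0.0025, -0.0017] | yaw 178.3 pos [0.5529, 0.2642, 0.1078]
```

Call:
carry_out([
  {"xyz": [0, 0, -0.004], "rot": [0, 0, 0], "grip": 255},
  {"xyz": [0, 0, -0.009], "rot": [0, 0, 0], "grip": 255},
  {"xyz": [0, 0, -0.015], "rot": [0, 0, 0], "grip": 255},
  {"xyz": [0, 0, -0.02], "rot": [0, 0, 0], "grip": 255},
  {"xyz": [0, 0, -0.02], "rot": [0, 0, 0], "grip": 255},
])

```text
clock: 5.9
tool_pos: [0.5515, 0.2627, 0.1269]
eef_rot: [0.015, 1.0, 0.001, -0.0]
contact_force: [0.1, 0.6, -1.0]
opening: 0.362
finger_force: 45.0
```

```bash
python3 - <<'E'
from h import *
s=r.get_state();print(s['q'],s['contact_force'],s['moment'])
goto([.5513,.262,.28],178.4)
E
```

```text
[-0.11066371  0.92049099 -0.76878935  1.68739675  0.80190584  0.87698696
  0.31606132] [ 0.10103835  0.59443408 -0.95107528] [ 0.34651526 -0.12946328 -0.0329919 ]
xyz [0.0002, -0.0005, -0.1531] rot [0.0012, -0.0001, -0.0028] | yaw 178.24 pos [0.5515, 0.2627, 0.1269]
```

Call:
carry_out([
  {"xyz": [0, 0, -0.01], "rot": [0, 0, 0], "grip": 255},
  {"xyz": [0, 0, -0.03], "rot": [0, 0, 0], "grip": 255},
  {"xyz": [0, 0, -0.06], "rot": [0, 0, 0], "grip": 255},
  {"xyz": [0, 0, -0.09], "rot": [0, 0, 0], "grip": 255},
  {"xyz": [0, 0, -0.12], "rot": [0, 0, 0], "grip": 255},
  {"xyz": [0, 0, -0.145], "rot": [0, 0, 0], "grip": 255},
  {"xyz": [0, 0, -0.155], "rot": [0, 0, 0], "grip": 255},
  {"xyz": [0, 0, -0.16], "rot": [0, 0, 0], "grip": 255},
])

```text
clock: 6.57
tool_pos: [0.5518, 0.2624, 0.2879]
eef_rot: [0.016, 1.0, 0.001, 0.001]
contact_force: [0.1, 0.4, -1.8]
opening: 0.36
finger_force: 45.0
```

```bash
python3 - <<'E'
from h import *
s=r.get_state();im=r.snapshot('wrist')[:,:,::-1];cv2.imwrite('pics/w2.png',im)
np.save('w2.npy',list(s['tool_pos'])+list(s['eef_rot']))
print(s['clock'],s['q'].round(2),s['contact_force'],s['moment'],s['opening'])
goto([.5513,.262,.28],178.4)
E
```

```text
6.5667 [-0.05  0.74 -0.89  1.53  0.61  1.17  0.48] [ 0.09732707  0.40351232 -1.75228879] [ 0.11349544 -0.17186845 -0.03402059] 0.3603319263862868
xyz [0.0004, -0.0002, 0.0074] rot [0.0006, 0.0008, -0.0032] | yaw 178.22 pos [0.5517, 0.2622, 0.2874]
```

View pics/w2.png

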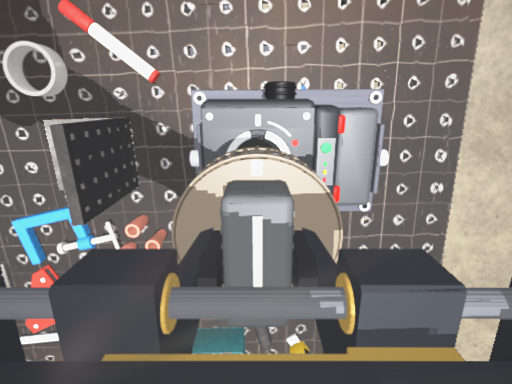

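The filter hangs upright in the gripper (drum at (257,235)) and the port behind it is empty. Next, carry it to the tray.

Call:
carry_out([
  {"xyz": [0, -0.015, 0], "rot": [0, 0, 0.04], "grip": 255},
  {"xyz": [0, -0.045, 0], "rot": [0, 0, 0.1], "grip": 255},
  {"xyz": [0, -0.08, 0], "rot": [0, 0, 0.17], "grip": 255},
  {"xyz": [0, -0.116, 0], "rot": [0, 0, 0.24], "grip": 255},
  {"xyz": [0, -0.152, 0], "rot": [0, 0, 0.31], "grip": 255},
  {"xyz": [0, -0.188, 0], "rot": [0, 0, 0.38], "grip": 255},
  {"xyz": [0, -0.224, 0], "rot": [0, 0, 0.45], "grip": 255},
  {"xyz": [0, -0.26, 0], "rot": [0, 0, 0.5], "grip": 255},
])

```text
clock: 7.28
tool_pos: [0.5416, -0.0011, 0.284]
eef_rot: [0.265, 0.964, -0.001, -0.002]
contact_force: [0.3, -0.2, -1.9]
opening: 0.356
finger_force: 45.0
```

Call:
carry_out([
  {"xyz": [-0.015, -0.033, 0], "rot": [0, 0, 0.07], "grip": 255},
  {"xyz": [-0.03, -0.066, 0], "rot": [0, 0, 0.14], "grip": 255},
  {"xyz": [-0.045, -0.099, 0], "rot": [0, 0, 0.21], "grip": 255},
  {"xyz": [-0.06, -0.132, 0], "rot": [0, 0, 0.28], "grip": 255},
  {"xyz": [-0.075, -0.165, 0], "rot": [0, 0, 0.35], "grip": 255},
  {"xyz": [-0.09, -0.198, 0], "rot": [0, 0, 0.42], "grip": 255},
  {"xyz": [-0.105, -0.231, 0], "rot": [0, 0, 0.47], "grip": 255},
  {"xyz": [-0.118, -0.259, 0], "rot": [0, 0, 0.5], "grip": 255},
])

```text
clock: 7.95
tool_pos: [0.5109, -0.2846, 0.2835]
eef_rot: [0.496, 0.868, -0.001, -0.003]
contact_force: [-0.3, -0.4, -2.3]
opening: 0.358
finger_force: 45.0
```

```bash
python3 - <<'E'
from h import *
s=r.get_state();print(s['q'].round(2),s['contact_force'],s['opening'])
goto([.4905,-.399,.12],118)
E
```

```text
[ 0.81  0.65 -0.68  1.62  0.46  1.04  0.53] [-0.30765754 -0.39864755 -2.25185264] 0.3584631479025398
xyz [-0.0887, -0.0749, 0.1636] rot [-0.0048, -0.0032, 0.0443] | yaw 120.54 pos [0.5109, -0.2846, 0.2835]
```

Call:
carry_out([
  {"xyz": [-0.028, -0.023, 0.005], "rot": [-0.004, -0.003, 0], "grip": 255},
  {"xyz": [-0.055, -0.046, 0.02], "rot": [-0.004, -0.003, 0], "grip": 255},
  {"xyz": [-0.077, -0.064, 0.045], "rot": [-0.004, -0.003, 0], "grip": 255},
  {"xyz": [-0.087, -0.073, 0.075], "rot": [-0.004, -0.003, 0], "grip": 255},
  {"xyz": [-0.089, -0.075, 0.105], "rot": [-0.004, -0.003, 0], "grip": 255},
  {"xyz": [-0.089, -0.075, 0.13], "rot": [-0.004, -0.003, 0], "grip": 255},
  {"xyz": [-0.089, -0.075, 0.145], "rot": [-0.004, -0.003, 0], "grip": 255},
  {"xyz": [-0.089, -0.075, 0.15], "rot": [-0.004, -0.003, 0], "grip": 255},
])

```text
clock: 8.62
tool_pos: [0.491, -0.3948, 0.1305]
eef_rot: [0.494, 0.87, 0.001, -0.003]
contact_force: [-0.5, 0.5, -2.1]
opening: 0.361
finger_force: 45.0
```

```bash
python3 - <<'E'
from h import *
s=r.get_state();print(s['q'].round(2),s['contact_force'],s['opening'])
goto([.4905,-.399,.062])
im=r.snapshot('top')[:,:,::-1];cv2.imwrite('pics/t2.png',cv2.resize(im[90:260,80:440],None,fx=2.2,fy=2.2,interpolation=cv2.INTER_CUBIC))
goto([.4905,-.399,.062])
E
```

```text
[ 0.91  0.89 -0.58  1.62  0.62  0.83  0.61] [-0.46878965  0.4532203  -2.11497131] 0.36135311973567963
xyz [-0.0038, -0.0025, 0.0685] rot [-0.0014, -0.0064, 0.0] | yaw 120.82 pos [0.491, -0.3948, 0.1305]
xyz [-0.0032, -0.0033, 0.0695] rot [-0.0004, -0.005, 0.0] | yaw 120.86 pos [0.4919, -0.3948, 0.1315]
```

View pics/t2.png

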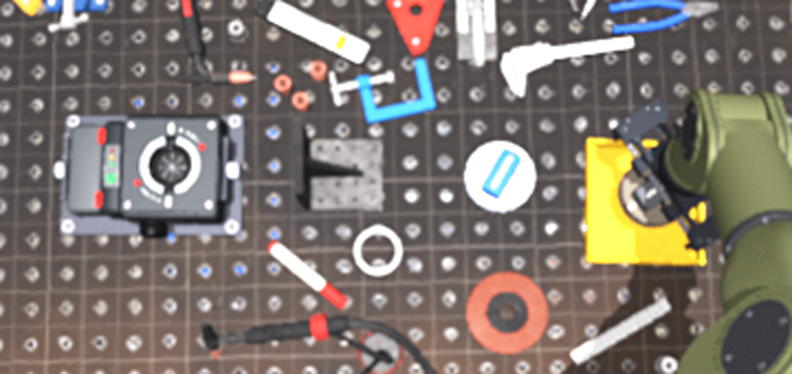

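The filter is over the tray's middle (drum at (645,197), tray centre about (647,201)). The empty port shows at (170,166). Next, lower it.

Call:
carry_out([
  {"xyz": [-0.003, -0.003, 0.02], "rot": [0, -0.005, 0], "grip": 255},
  {"xyz": [-0.003, -0.003, 0.04], "rot": [0, -0.005, 0], "grip": 255},
  {"xyz": [-0.003, -0.003, 0.055], "rot": [0, -0.005, 0], "grip": 255},
  {"xyz": [-0.003, -0.003, 0.064], "rot": [0, -0.005, 0], "grip": 255},
  {"xyz": [-0.003, -0.003, 0.069], "rot": [0, -0.005, 0], "grip": 255},
  {"xyz": [-0.003, -0.003, 0.072], "rot": [0, -0.005, 0], "grip": 255},
  {"xyz": [-0.003, -0.003, 0.072], "rot": [0, -0.005, 0], "grip": 255},
])

```text
clock: 9.25
tool_pos: [0.495, -0.3995, 0.064]
eef_rot: [0.493, 0.87, 0.0, 0.004]
contact_force: [-0.3, 1.2, -2.4]
opening: 0.358
finger_force: 45.0
```

Call:
carry_out([
  {"xyz": [0, 0, 0.001], "rot": [0, 0, 0], "grip": 255},
  {"xyz": [0, 0, 0.002], "rot": [0, 0, 0], "grip": 255},
  {"xyz": [0, 0, 0.002], "rot": [0, 0, 0], "grip": 255},
])

```text
clock: 9.5
tool_pos: [0.4952, -0.3996, 0.0623]
eef_rot: [0.493, 0.87, -0.0, 0.005]
contact_force: [0.1, -0.4, -2.1]
opening: 0.36
finger_force: 45.0
```

Call:
carry_out([
  {"xyz": [0, 0, 0.001], "rot": [0, 0, 0], "grip": 255},
  {"xyz": [0, 0, 0.002], "rot": [0, 0, 0], "grip": 255},
  {"xyz": [0, 0, 0.003], "rot": [0, 0, 0], "grip": 255},
  {"xyz": [0, 0, 0.003], "rot": [0, 0, 0], "grip": 255},
])

```text
clock: 9.83
tool_pos: [0.4954, -0.4, 0.0603]
eef_rot: [0.493, 0.87, -0.0, 0.005]
contact_force: [-2.1, -0.3, 7.8]
opening: 0.363
finger_force: 45.0
```

Call:
carry_out([
  {"xyz": [0, 0, -0.002], "rot": [0, 0, 0], "grip": 255},
  {"xyz": [0, 0, -0.002], "rot": [0, 0, 0], "grip": 60},
  {"xyz": [0, 0, -0.002], "rot": [0, 0, 0], "grip": 60},
  {"xyz": [0, 0, -0.002], "rot": [0, 0, 0], "grip": 60},
  {"xyz": [0, 0, -0.002], "rot": [0, 0, 0], "grip": 60},
  {"xyz": [0, 0, -0.01], "rot": [0, 0, 0], "grip": 60},
  {"xyz": [0, 0, -0.03], "rot": [0, 0, 0], "grip": 60},
  {"xyz": [0, 0, -0.06], "rot": [0, 0, 0], "grip": 60},
])

```text
clock: 10.5
tool_pos: [0.4928, -0.3983, 0.1174]
eef_rot: [0.493, 0.87, 0.0, 0.001]
contact_force: [0.6, -0.5, -0.6]
opening: 0.763
finger_force: 0.0
```

Call:
carry_out([
  {"xyz": [0, 0, -0.03], "rot": [0, 0, 0], "grip": 60},
  {"xyz": [0, 0, -0.07], "rot": [0, 0, 0], "grip": 60},
  {"xyz": [0, 0, -0.1], "rot": [0, 0, 0], "grip": 60},
  {"xyz": [0, 0, -0.11], "rot": [0, 0, 0], "grip": 60},
])

```text
clock: 10.83
tool_pos: [0.4962, -0.3994, 0.2346]
eef_rot: [0.493, 0.87, 0.0, 0.008]
contact_force: [0.3, -1.1, 0.3]
opening: 0.763
finger_force: 0.0
```

```bash
python3 - <<'E'
from h import *
s=r.get_state();print(s['q'].round(2),s['contact_force'],s['opening'])
im=r.snapshot('wrist')[:,:,::-1];cv2.imwrite('pics/w3.png',im)
goto([.527,-.193,.24],148)
E
```

```text
[ 0.95  0.77 -0.65  1.53  0.53  1.    0.69] [ 0.25596597 -1.0773235   0.26548488] 0.7632397373652323
xyz [0.1613, 0.1327, -0.007] rot [0.0046, 0.0164, -0.4725] | yaw 120.92 pos [0.4962, -0.3996, 0.2343]
```

View pics/w3.png

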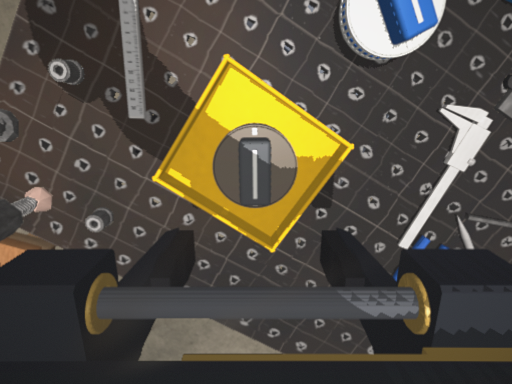

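The spent filter stands upright in the middle of the tray, at (255,165). Next is the fresh one.

Call:
carry_out([
  {"xyz": [0.03, 0.025, 0], "rot": [0.005, 0.016, -0.08], "grip": 60},
  {"xyz": [0.06, 0.05, 0], "rot": [0.005, 0.016, -0.17], "grip": 60},
  {"xyz": [0.09, 0.075, 0], "rot": [0.005, 0.016, -0.26], "grip": 60},
  {"xyz": [0.12, 0.1, 0], "rot": [0.005, 0.016, -0.35], "grip": 60},
  {"xyz": [0.145, 0.12, 0], "rot": [0.005, 0.016, -0.43], "grip": 60},
  {"xyz": [0.158, 0.131, 0], "rot": [0.005, 0.016, -0.47], "grip": 60},
  {"xyz": [0.161, 0.133, 0], "rot": [0.005, 0.016, -0.47], "grip": 60},
  {"xyz": [0.161, 0.133, 0], "rot": [0.005, 0.016, -0.47], "grip": 60},
])

```text
clock: 11.55
tool_pos: [0.5247, -0.1924, 0.2275]
eef_rot: [0.277, 0.961, 0.0, -0.005]
contact_force: [0.1, -1.1, 0.4]
opening: 0.765
finger_force: 0.0
```

```bash
python3 - <<'E'
from h import *
r.snapshot('wrist')
s=r.get_state();im=r.snapshot('wrist')[:,:,::-1].copy();cv2.imwrite('pics/w4.png',im);C=cam('wrist',s)
print(s['q'].round(2),np.abs(s['qd']).max())
hsv=cv2.cvtColor(im,cv2.COLOR_BGR2HSV);p=w2pix(C,[[.527,-.193,.083]])[0];print(p)
ys,xs=np.mgrid[:384,:512];near=np.hypot(xs-p[0],ys-p[1])
bar=(cv2.inRange(hsv,(95,90,60),(125,255,255))>0)&(near<45)
wh=(cv2.inRange(hsv,(0,0,170),(180,50,255))>0)&(near<28)
for n,m,z in(('bar',bar,.083),('line',wh,.083)):
    m,c,a=blob(m);q=cv2.minAreaRect(np.argwhere(m)[:,::-1].astype(np.float32))
    ys2,xs2=np.where(m);W=pix2w(C,np.c_[xs2,ys2],z)[:,:2];e,v=np.linalg.eigh(np.cov(W.T))
    rc=cv2.minAreaRect(W.astype(np.float32))
    print(n,a,c,'mean',W.mean(0).round(4),'rect',np.round(rc[0],4),np.round(rc[1],4),rc[2],'ang',np.degrees(np.arctan2(v[1,1],v[0,1]))%180)
goto([.527,-.193,.1],148)
cv2.imwrite('pics/w4b.png',cv2.resize(im[60:320,130:390],None,fx=2.2,fy=2.2,interpolation=cv2.INTER_CUBIC))
E
```

```text
[ 0.71  0.71 -0.77  1.75  0.6   0.93  0.7 ] 0.02716050382271334
[260.19633577 180.81054146]
bar 1800 [260.075      179.50777778] mean [ 0.5261 -0.1926] rect [ 0.5271 -0.1933] [0.0317 0.0678] 57.81215286254883 ang 148.08902609233132
line 381 [281.20209974 180.59055118] mean [ 0.5381 -0.1752] rect [ 0.5391 -0.1747] [0.0117 0.0452] 60.49451446533203 ang 149.68591231002014
xyz [-0.0022, 0.0037, 0.1274] rot [-0.0031, -0.0088, -0.007] | yaw 147.6 pos [0.5243, -0.1952, 0.2274]
```

View pics/w4b.png

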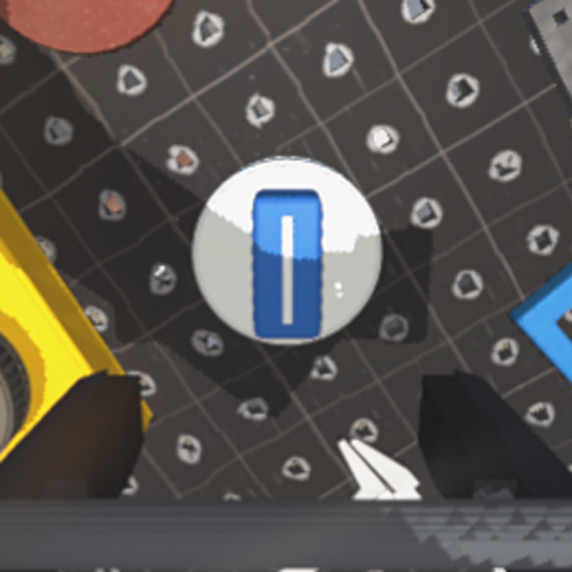

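The bar's white line runs (288,216) to (288,325) in the crop. That puts the centre about 2 mm towards -x of the tool from my estimate, near (0.529, -0.1935). The bar is at 148°.

Call:
carry_out([
  {"xyz": [-0.003, 0.004, 0.03], "rot": [-0.003, -0.009, -0.008], "grip": 60},
  {"xyz": [-0.003, 0.004, 0.065], "rot": [-0.003, -0.009, -0.008], "grip": 60},
  {"xyz": [-0.003, 0.004, 0.1], "rot": [-0.003, -0.009, -0.008], "grip": 60},
  {"xyz": [-0.003, 0.004, 0.125], "rot": [-0.003, -0.009, -0.008], "grip": 60},
  {"xyz": [-0.003, 0.004, 0.14], "rot": [-0.003, -0.009, -0.008], "grip": 60},
  {"xyz": [-0.003, 0.004, 0.148], "rot": [-0.003, -0.009, -0.008], "grip": 60},
  {"xyz": [-0.003, 0.004, 0.15], "rot": [-0.003, -0.009, -0.008], "grip": 60},
  {"xyz": [-0.003, 0.004, 0.15], "rot": [-0.003, -0.009, -0.008], "grip": 60},
])

```text
clock: 12.32
tool_pos: [0.5285, -0.1914, 0.078]
eef_rot: [0.274, 0.962, 0.001, 0.001]
contact_force: [-0.1, -0.2, 0.8]
opening: 0.762
finger_force: 0.0
```

```bash
python3 - <<'E'
from h import *
goto([.529,-.1935,.057],148.1)
E
```

```text
xyz [-0.0015, -0.0016, 0.021] rot [0.0016, 0.0008, 0.0016] | yaw 148.19 pos [0.5285, -0.1914, 0.078]
```

Call:
carry_out([
  {"xyz": [-0.0012, -0.0012, 0.008], "rot": [0, 0, 0], "grip": 60},
  {"xyz": [-0.0012, -0.0012, 0.015], "rot": [0, 0, 0], "grip": 60},
  {"xyz": [-0.0012, -0.0012, 0.019], "rot": [0, 0, 0], "grip": 60},
  {"xyz": [-0.0012, -0.0012, 0.02], "rot": [0, 0, 0], "grip": 60},
  {"xyz": [-0.0012, -0.0012, 0.02], "rot": [0, 0, 0], "grip": 60},
])

```text
clock: 12.73
tool_pos: [0.5288, -0.1915, 0.0579]
eef_rot: [0.273, 0.962, 0.001, 0.0]
contact_force: [-0.1, -0.1, 0.2]
opening: 0.767
finger_force: 0.0
```

```bash
python3 - <<'E'
from h import *
print(r.get_state()['contact_force'])
goto([.529,-.1935,.057],148.1)
E
```

```text
[-0.06054591 -0.08842089  0.18269383]
xyz [-0.0012, -0.0016, 0.0009] rot [0.0021, 0.0002, 0.0041] | yaw 148.34 pos [0.5288, -0.1915, 0.0579]
```

Call:
carry_out([
  {"xyz": [-0.001, -0.0015, 0.0005], "rot": [0.002, 0, 0.004], "grip": 60},
  {"xyz": [-0.001, -0.0015, 0.0005], "rot": [0.002, 0, 0.004], "grip": 255},
  {"xyz": [-0.001, -0.0015, 0.0005], "rot": [0.002, 0, 0.004], "grip": 255},
  {"xyz": [-0.001, -0.0015, 0.0005], "rot": [0.002, 0, 0.004], "grip": 255},
  {"xyz": [-0.001, -0.0015, 0.0005], "rot": [0.002, 0, 0.004], "grip": 255},
  {"xyz": [-0.001, -0.0015, 0.0005], "rot": [0.002, 0, 0.004], "grip": 255},
  {"xyz": [-0.001, -0.0015, 0.0005], "rot": [0.002, 0, 0.004], "grip": 255},
  {"xyz": [-0.001, -0.0015, 0.0005], "rot": [0.002, 0, 0.004], "grip": 255},
], squeeze=45)

```text
clock: 13.4
tool_pos: [0.529, -0.1934, 0.0576]
eef_rot: [0.275, 0.961, 0.0, 0.0]
contact_force: [0.1, 0.5, -0.1]
opening: 0.359
finger_force: 45.0
```

```bash
python3 - <<'E'
from h import *
s=r.get_state();print(s['contact_force'],s['moment'],s['opening'],s['finger_force'])
goto([.529,-.1935,.057],148.1)
E
```

```text
[ 0.07668278  0.49407994 -0.14605351] [ 0.03589114 -0.20024786  0.01681765] 0.3589506482247718 44.9863756634295
xyz [-0.0, -0.0001, 0.0006] rot [0.0003, 0.0006, -0.0001] | yaw 148.1 pos [0.529, -0.1934, 0.0576]
```

Call:
carry_out([
  {"xyz": [0, 0, -0.01], "rot": [0, 0, 0], "grip": 255},
  {"xyz": [0, 0, -0.03], "rot": [0, 0, 0], "grip": 255},
  {"xyz": [0, 0, -0.065], "rot": [0, 0, 0], "grip": 255},
  {"xyz": [0, 0, -0.1], "rot": [0, 0, 0], "grip": 255},
  {"xyz": [0, 0, -0.14], "rot": [0, 0, 0], "grip": 255},
  {"xyz": [0, 0, -0.18], "rot": [0, 0, 0], "grip": 255},
  {"xyz": [0, 0, -0.21], "rot": [0, 0, 0], "grip": 255},
  {"xyz": [0, 0, -0.22], "rot": [0, 0, 0], "grip": 255},
])

```text
clock: 14.07
tool_pos: [0.5309, -0.1928, 0.2829]
eef_rot: [0.275, 0.962, 0.0, 0.004]
contact_force: [1.3, 1.2, -2.2]
opening: 0.358
finger_force: 45.0
```

```bash
python3 - <<'E'
from h import *
s=r.get_state();im=r.snapshot('wrist')[:,:,::-1].copy();cv2.imwrite('pics/w5.png',im)
a=cv2.imread('pics/w2.png')
for n,i in(('spent',a),('fresh',im)):
    h=cv2.cvtColor(i,cv2.COLOR_BGR2HSV)
    roi=np.zeros(i.shape[:2],bool);roi[205:305,248:268]=1
    m,c,ar=blob((h[...,2]>(120))&(h[...,1]<60)&roi);ys,xs=np.where(m);print(n,ar,xs.min(),xs.max(),ys.min(),ys.max(),c)
print(s['contact_force'],s['moment'])
goto([.5515,.2625,.28],178.4)
v=np.vstack([np.hstack([a[140:310,160:360],im[140:310,160:360]])]);cv2.imwrite('pics/cmp.png',cv2.resize(v,None,fx=2,fy=2))
E
```

```text
spent 1504 248 267 205 287 [257.49335106 244.60904255]
fresh 654 253 262 217 286 [257.20183486 250.85321101]
[ 1.34607087  1.20099816 -2.23586037] [ 0.02675998 -0.2371562  -0.00135096]
xyz [0.2232, 0.3977, 0.0017] rot [0.0006, 0.0082, -0.5288] | yaw 148.1 pos [0.5308, -0.1931, 0.2823]
```

View pics/cmp.png

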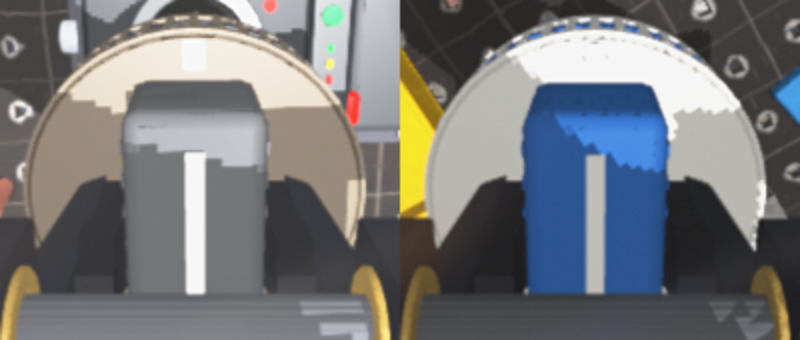

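The comparison shows the fresh filter held like the spent one, about 0.8 mm further towards the tool's -x (line ends at y 155 against 152 in the 2x crop). Next, carry it over.

Call:
carry_out([
  {"xyz": [0.008, 0.014, 0], "rot": [0, 0.008, -0.02], "grip": 255},
  {"xyz": [0.022, 0.04, 0], "rot": [0, 0.008, -0.05], "grip": 255},
  {"xyz": [0.04, 0.071, 0], "rot": [0, 0.008, -0.09], "grip": 255},
  {"xyz": [0.058, 0.103, 0], "rot": [0, 0.008, -0.13], "grip": 255},
  {"xyz": [0.076, 0.135, 0], "rot": [0, 0.008, -0.17], "grip": 255},
  {"xyz": [0.094, 0.167, 0], "rot": [0, 0.008, -0.21], "grip": 255},
  {"xyz": [0.112, 0.199, 0], "rot": [0, 0.008, -0.25], "grip": 255},
  {"xyz": [0.12, 0.213, 0], "rot": [0, 0.008, -0.27], "grip": 255},
])

```text
clock: 14.78
tool_pos: [0.5371, 0.0581, 0.2757]
eef_rot: [0.137, 0.99, 0.003, -0.006]
contact_force: [0.9, 0.7, -1.3]
opening: 0.356
finger_force: 45.0
```

```bash
python3 - <<'E'
from h import *
goto([.551,.263,.26],178.4)
E
```

```text
xyz [0.0422, 0.2009, 0.0171] rot [0.0057, -0.0121, -0.2478] | yaw 164.21 pos [0.5371, 0.0581, 0.2757]
```

Call:
carry_out([
  {"xyz": [0.007, 0.035, 0], "rot": [0.003, -0.004, -0.04], "grip": 255},
  {"xyz": [0.014, 0.07, 0], "rot": [0.003, -0.004, -0.08], "grip": 255},
  {"xyz": [0.021, 0.105, 0], "rot": [0.003, -0.004, -0.12], "grip": 255},
  {"xyz": [0.028, 0.14, 0], "rot": [0.003, -0.004, -0.16], "grip": 255},
  {"xyz": [0.035, 0.17, 0], "rot": [0.003, -0.004, -0.2], "grip": 255},
  {"xyz": [0.04, 0.192, 0], "rot": [0.003, -0.004, -0.235], "grip": 255},
  {"xyz": [0.042, 0.201, 0.005], "rot": [0.003, -0.004, -0.248], "grip": 255},
  {"xyz": [0.042, 0.201, 0.015], "rot": [0.003, -0.004, -0.248], "grip": 255},
])

```text
clock: 15.45
tool_pos: [0.5541, 0.2592, 0.2615]
eef_rot: [0.017, 1.0, 0.001, -0.003]
contact_force: [0.6, 0.8, -3.3]
opening: 0.356
finger_force: 45.0
```

```bash
python3 - <<'E'
from h import *
s=r.get_state();print(s['clock'],s['q'].round(2))
r.snapshot('wrist');r.snapshot('wrist')
goto([.551,.263,.17],178.4)
E
```

```text
15.45 [-0.05  0.77 -0.87  1.56  0.63  1.12  0.47]
xyz [0.0032, 0.0105, 0.0893] rot [-0.0064, -0.0084, -0.0111] | yaw 177.76 pos [0.5545, 0.2529, 0.2593]
```

Call:
carry_out([
  {"xyz": [0.0033, 0.0105, 0.02], "rot": [-0.006, -0.008, -0.011], "grip": 255},
  {"xyz": [0.0033, 0.0105, 0.045], "rot": [-0.006, -0.008, -0.011], "grip": 255},
  {"xyz": [0.0033, 0.0105, 0.07], "rot": [-0.006, -0.008, -0.011], "grip": 255},
  {"xyz": [0.0033, 0.0105, 0.09], "rot": [-0.006, -0.008, -0.011], "grip": 255},
  {"xyz": [0.0033, 0.0105, 0.105], "rot": [-0.006, -0.008, -0.011], "grip": 255},
  {"xyz": [0.0033, 0.0105, 0.112], "rot": [-0.006, -0.008, -0.011], "grip": 255},
  {"xyz": [0.0033, 0.0105, 0.115], "rot": [-0.006, -0.008, -0.011], "grip": 255},
  {"xyz": [0.0033, 0.0105, 0.115], "rot": [-0.006, -0.008, -0.011], "grip": 255},
])

```text
clock: 16.22
tool_pos: [0.5529, 0.2646, 0.1477]
eef_rot: [0.015, 1.0, 0.002, 0.002]
contact_force: [0.5, -1.2, -2.4]
opening: 0.357
finger_force: 45.0
```

```bash
python3 - <<'E'
from h import *
r.snapshot('wrist');r.snapshot('wrist')
goto([.551,.263,.137],178.4)
E
```

```text
xyz [0.0024, -0.0031, 0.012] rot [0.0061, 0.006, -0.0008] | yaw 178.35 pos [0.5534, 0.266, 0.149]
```

Call:
carry_out([
  {"xyz": [0.0015, -0.002, 0.005], "rot": [0.003, 0.003, 0], "grip": 255},
  {"xyz": [0.002, -0.0025, 0.01], "rot": [0.003, 0.003, 0], "grip": 255},
  {"xyz": [0.002, -0.0025, 0.012], "rot": [0.003, 0.003, 0], "grip": 255},
  {"xyz": [0.002, -0.0025, 0.012], "rot": [0.003, 0.003, 0], "grip": 255},
  {"xyz": [0.002, -0.0025, 0.012], "rot": [0.003, 0.003, 0], "grip": 255},
  {"xyz": [0.002, -0.0025, 0.012], "rot": [0.003, 0.003, 0], "grip": 255},
])

```text
clock: 16.82
tool_pos: [0.5508, 0.264, 0.1363]
eef_rot: [0.014, 1.0, 0.001, 0.001]
contact_force: [-0.4, 0.2, -2.5]
opening: 0.36
finger_force: 45.0
```

```bash
python3 - <<'E'
from h import *
goto([.551,.263,.137],178.4)
r.snapshot('wrist');r.snapshot('wrist')
goto([.551,.263,.122],178.4)
E
```

```text
xyz [-0.0002, -0.001, -0.0008] rot [0.0028, 0.002, 0.0002] | yaw 178.41 pos [0.5508, 0.264, 0.1363]
xyz [-0.0001, -0.001, 0.0143] rot [0.0028, 0.0022, 0.0002] | yaw 178.41 pos [0.5509, 0.264, 0.1363]
```

Call:
carry_out([
  {"xyz": [0, -0.0008, 0.003], "rot": [0.003, 0.002, 0], "grip": 255},
  {"xyz": [0, -0.0008, 0.006], "rot": [0.003, 0.002, 0], "grip": 255},
  {"xyz": [0, -0.0008, 0.009], "rot": [0.003, 0.002, 0], "grip": 255},
  {"xyz": [0, -0.0008, 0.012], "rot": [0.003, 0.002, 0], "grip": 255},
  {"xyz": [0, -0.0008, 0.015], "rot": [0.003, 0.002, 0], "grip": 255},
  {"xyz": [0, -0.0008, 0.018], "rot": [0.003, 0.002, 0], "grip": 255},
  {"xyz": [0, -0.0008, 0.018], "rot": [0.003, 0.002, 0], "grip": 255},
])

```text
clock: 17.5
tool_pos: [0.5505, 0.2629, 0.1174]
eef_rot: [0.014, 1.0, -0.0, -0.0]
contact_force: [-1.8, -0.2, -2.5]
opening: 0.358
finger_force: 45.0
```

The lugs have entered the slots, below lip height and with no load. Next, press against the spring.

Call:
carry_out([
  {"xyz": [0, 0, 0.003], "rot": [0, 0, 0], "grip": 255},
  {"xyz": [0, 0, 0.006], "rot": [0, 0, 0], "grip": 255},
  {"xyz": [0, 0, 0.009], "rot": [0, 0, 0], "grip": 255},
  {"xyz": [0, 0, 0.0105], "rot": [0, 0, 0], "grip": 255},
  {"xyz": [0, 0, 0.0105], "rot": [0, 0, 0], "grip": 255},
  {"xyz": [0, 0, 0.0105], "rot": [0, 0, 0], "grip": 255},
])

```text
clock: 18.0
tool_pos: [0.551, 0.2632, 0.1087]
eef_rot: [0.014, 1.0, -0.0, 0.0]
contact_force: [-2.7, -1.4, 8.7]
opening: 0.358
finger_force: 45.0
```

```bash
python3 - <<'E'
from h import *
s=r.get_state();print(s['contact_force'],s['moment'])
goto([.551,.263,.1076],178.4)
E
```

```text
[-2.68310532 -1.36575128  8.68554562] [-0.37339417  0.30690895  0.0295335 ]
xyz [-0.0, -0.0002, 0.0011] rot [-0.0004, 0.0009, 0.0001] | yaw 178.4 pos [0.551, 0.2632, 0.1087]
```

Call:
carry_out([
  {"xyz": [0, 0, 0.001], "rot": [0, 0, 0.03], "grip": 255},
  {"xyz": [0, 0, 0.001], "rot": [0, 0, 0.1], "grip": 255},
  {"xyz": [0, 0, 0.001], "rot": [0, 0, 0.18], "grip": 255},
  {"xyz": [0, 0, 0.001], "rot": [0, 0, 0.27], "grip": 255},
  {"xyz": [0, 0, 0.001], "rot": [0, 0, 0.36], "grip": 255},
  {"xyz": [0, 0, 0.001], "rot": [0, 0, 0.44], "grip": 255},
  {"xyz": [0, 0, 0.001], "rot": [0, 0, 0.5], "grip": 255},
  {"xyz": [0, 0, 0.001], "rot": [0, 0, 0.52], "grip": 255},
])

```text
clock: 18.67
tool_pos: [0.5516, 0.2642, 0.1083]
eef_rot: [0.271, 0.962, 0.001, 0.001]
contact_force: [-0.9, -0.9, 8.9]
opening: 0.36
finger_force: 45.0
```

```bash
python3 - <<'E'
from h import *
s=r.get_state();print(s['contact_force'],s['moment'])
goto([.551,.263,.1076],118)
E
```

```text
[-0.91337842 -0.88758227  8.87751447] [-0.1706227   0.1578537   0.14980977]
xyz [-0.0001, -0.0013, 0.0007] rot [0.0028, 0.0011, 0.5324] | yaw 148.5 pos [0.5516, 0.2642, 0.1083]
```

Call:
carry_out([
  {"xyz": [0, -0.0005, 0.0005], "rot": [0, 0, 0.06], "grip": 255},
  {"xyz": [0, -0.0005, 0.0005], "rot": [0, 0, 0.14], "grip": 255},
  {"xyz": [0, -0.0005, 0.0005], "rot": [0, 0, 0.23], "grip": 255},
  {"xyz": [0, -0.0005, 0.0005], "rot": [0, 0, 0.32], "grip": 255},
  {"xyz": [0, -0.0005, 0.0005], "rot": [0, 0, 0.41], "grip": 255},
  {"xyz": [0, -0.0005, 0.0005], "rot": [0, 0, 0.49], "grip": 255},
  {"xyz": [0, -0.0005, 0.0005], "rot": [0, 0, 0.535], "grip": 255},
  {"xyz": [0, -0.0005, 0.0005], "rot": [0, 0, 0.535], "grip": 255},
])

```text
clock: 19.33
tool_pos: [0.5513, 0.2639, 0.1078]
eef_rot: [0.516, 0.857, 0.001, 0.001]
contact_force: [-2.7, -0.7, 8.9]
opening: 0.356
finger_force: 45.0
```

```bash
python3 - <<'E'
from h import *
s=r.get_state();print(s['contact_force'],s['moment'])
goto([.551,.263,.1117],118)
E
```

```text
[-2.65952676 -0.65255208  8.90589906] [-0.12626866  0.21215253 -0.06107249]
xyz [-0.0006, -0.0006, -0.0039] rot [0.0029, 0.0003, -0.0019] | yaw 117.89 pos [0.5513, 0.2639, 0.1078]
```

Call:
carry_out([
  {"xyz": [0, 0, -0.0015], "rot": [0.003, 0, 0], "grip": 255},
  {"xyz": [0, 0, -0.003], "rot": [0.003, 0, 0], "grip": 255},
  {"xyz": [0, 0, -0.0045], "rot": [0.003, 0, 0], "grip": 255},
  {"xyz": [0, 0, -0.0045], "rot": [0.003, 0, 0], "grip": 255},
  {"xyz": [0, 0, -0.0045], "rot": [0.003, 0, 0], "grip": 255},
])

```text
clock: 19.75
tool_pos: [0.5513, 0.2638, 0.1115]
eef_rot: [0.515, 0.857, -0.0, -0.0]
contact_force: [0.5, 2.2, 6.0]
opening: 0.361
finger_force: 45.0
```

```bash
python3 - <<'E'
from h import *
s=r.get_state();print(s['contact_force'],s['moment'])
goto([.551,.263,.1117],118)
E
```

```text
[0.53132157 2.16905785 5.95453492] [ 0.22406793 -0.24896897 -0.03760307]
xyz [-0.0006, -0.0007, -0.0002] rot [-0.0004, -0.0006, -0.0004] | yaw 117.98 pos [0.5513, 0.2638, 0.1115]
```

The filter has risen to 20.4 mm above the rim, which puts it in the detent. Next, release and retreat.

Call:
carry_out([
  {"xyz": [0, 0, -0.0005], "rot": [0, 0, 0], "grip": 255},
  {"xyz": [0, 0, -0.0005], "rot": [0, 0, 0], "grip": 60},
  {"xyz": [0, 0, -0.0005], "rot": [0, 0, 0], "grip": 60},
  {"xyz": [0, 0, -0.0005], "rot": [0, 0, 0], "grip": 60},
  {"xyz": [0, 0, -0.0005], "rot": [0, 0, 0], "grip": 60},
  {"xyz": [0, 0, -0.01], "rot": [0, 0, 0], "grip": 60},
  {"xyz": [0, 0, -0.03], "rot": [0, 0, 0], "grip": 60},
  {"xyz": [0, 0, -0.06], "rot": [0, 0, 0], "grip": 60},
])

```text
clock: 20.42
tool_pos: [0.5491, 0.2615, 0.1695]
eef_rot: [0.515, 0.857, -0.004, -0.002]
contact_force: [0.1, 0.4, 0.8]
opening: 0.766
finger_force: 0.0
```

Call:
carry_out([
  {"xyz": [0, 0, -0.03], "rot": [0, 0, 0], "grip": 60},
  {"xyz": [0, 0, -0.06], "rot": [0, 0, 0], "grip": 60},
  {"xyz": [0, 0, -0.09], "rot": [0, 0, 0], "grip": 60},
  {"xyz": [0, 0, -0.1], "rot": [0, 0, 0], "grip": 60},
  {"xyz": [0, 0, -0.1], "rot": [0, 0, 0], "grip": 60},
  {"xyz": [0, 0, -0.1], "rot": [0, 0, 0], "grip": 60},
])

```text
clock: 20.92
tool_pos: [0.5508, 0.2625, 0.2704]
eef_rot: [0.515, 0.857, -0.002, -0.001]
contact_force: [0.1, -0.3, 0.1]
opening: 0.767
finger_force: 0.0
```

```bash
python3 - <<'E'
from h import *
s=r.get_state();im=r.snapshot('wrist')[:,:,::-1].copy();C=cam('wrist',s)
print(s['clock'],s['tool_pos'],yaw(s))
np.save('w6.npy',list(s['tool_pos'])+list(s['eef_rot']))
print(w2pix(C,[[.5515,.2622,.137],[.5515,.2622,.075]]))
cv2.imwrite('pics/w6.png',cv2.resize(im[60:320,120:390],None,fx=2,fy=2,interpolation=cv2.INTER_CUBIC))
E
```

```text
20.9167 [0.55077147 0.2625222  0.27044677] 117.95467054813474
[[257.69839625 181.41728489]
 [257.77546115 167.86133527]]
```

View pics/w6.png

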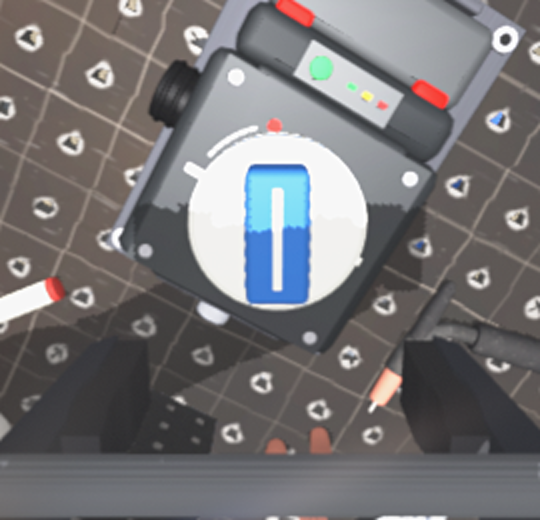

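The bar's line, (277,188) to (277,291), points at the red dot at (275,125). The filter is centred and the gripper is clear of it, so I'm handing in.

```bash
python3 -c "
from plant import r
print(r.finish_job())"
```

```text
the job is handed in; nothing more can be done
None
```

I handed in the job at about 21 s of the 64 s: the spent filter stands upright near the middle of the scrap tray, and the fresh one is locked in the port, about 20.4 mm above the rim with its bar pointing at the red dot. The gripper is clear of both; the judge returned no verdict.

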